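# Refit the sprung drive gear on a copier clutch hub and hold it down for the retaining clip

### The job

Refit the drive gear (the loose one with the tall round hub and the splined bore) on the splined clutch hub of the open copier drive unit: lower it over the shaft nose with the hub upward, turn it until the splines mesh, slide it on and press it fully home against the spring. Finish still holding the gear pressed down like that, so that the retaining clip can be snapped into the groove above it; leave everything else on the mat where it is.

Things in the scene. Friction and masses are not known exactly. Their poses are not given: they have to be found in the camera images.
- gear: Loose drive gear, cream-white plastic, 70 g, lying hub up on the mat: toothed rim 64 mm across, 8 mm thick, and a round hub 30 mm across rising 22 mm above the rim (30 mm in all), gripped from above at any angle. Origin: centre of the underside; z up along the bore. Two other loose white gears near it have plain round bores and no tall hub.
- gear_top (a point): Centre of the gear's hub top, 30 mm above its underside, where the bore opens. The bore goes right through. Four inner splines 3.8 mm wide run down it at 45, 135, 225 and 315 degrees of the gear's x axis, leaving a round opening 11.6 mm across between their tips; the bore is 19.4 mm across between the splines.
- clutch_hub: Bright steel splined hub standing upright on the round black clutch of the drive unit. Origin: on its axis at the shoulder at the foot of the splines, 50 mm above the mat; z up. Four outer splines, 3.6 mm wide, 18 mm across the tips, point along its +-x and +-y axes. It turns about z with 0.1 N m of drag and stands at any angle.
- spline_top (a point): On the hub's axis at the top of the splines, 20 mm above the hub's origin. The gear meshes when its yaw equals the hub's yaw plus any multiple of 90 degrees (about 9 degrees of play either way); otherwise its underside stops here. Meshed, it slides down freely until its underside is 9 mm above the hub's origin, on the spring; home is 4 mm.
- nose_tip (a point): Tip of the plain round pilot nose above the splines, 43 mm above the hub's origin: 10 mm across, tapered to 5 mm over its last 5 mm, with the clip groove 35 mm above the hub's origin. It enters the gear's bore first and centres it.
- spring_seat (a joint): How far the spring under the gear is pressed, in m: 0 free (its dark washer, 28 mm across, has its top 9 mm above the hub's origin), 0.005 fully pressed (top at 4 mm), a solid stop. It pushes up with 3 N at first and 11 N fully pressed, and lifts the gear again if let go.
- drive_unit: Copier drive unit, fixed to the bench: steel plate 220 x 170 x 16 mm with low gears, the clutch (axis at x = 20, y = -10 mm in its frame) and four brass posts at x = +-98, y = +-73 mm, 66 mm high. Nothing else on it is higher than the clutch's shoulder. Origin: centre of the underside, z up.
- gear_flat: Bystander: flat white spur gear 84 mm across, 8 mm thick, plain bore 14 mm. Origin: centre of the underside.
- gear_step: Bystander: small white step gear, 48 mm across and 8 mm thick with a 24 mm pinion on top, 22 mm high in all, plain bore 9 mm. Origin: centre of the underside.
- motor: Bystander: square stepper motor 42 mm wide, standing, with a brass pinion on top at 58 mm. Origin: centre of the underside.
- screwdriver: Bystander: black-handled screwdriver 170 mm long, lying along its x axis.
- spirit_bottle: Bystander: white plastic bottle 56 mm across, 130 mm high. Origin: centre of the underside.
- grease_jar: Bystander: amber jar with black lid, 52 mm across, 45 mm high. Origin: centre of the underside.
- solder_reel: Bystander: metal reel 54 mm across, 38 mm high, standing on its flange. Origin: centre of the underside.
There are look-alikes about, which are no part of the job. Leave any turquoise look-alike of the gear alone.

How it is judged:
At the end, for the whole second after the job is handed in: For the last second: gear hub up (within 5 deg) on the clutch hub, axes within 3 mm, underside at most 6 mm above the shoulder (so meshed), spring pressed more than 3.5 of its 5 mm, gear at rest, the fingers bearing on it with over 2 N; nothing else on the mat shifted over 30 mm (value of joint spring_seat above 0.0035 m and z of gear in the frame of clutch_hub below 0.006 m and horizontal distance between gear and clutch_hub below 0.003 m and angle between gear's own z axis and vertical below 0.09 rad and contact force between the fingers and gear above 2 N and linear speed of gear below 0.02 m/s); the arm keeps its last pose, push and grip.
It fails at once if another thing on the mat was shifted by more than 30 mm (distance of any of gear_flat, gear_step, motor, screwdriver, spirit_bottle, grease_jar, solder_reel from where it was at the start of the episode above 0.03 m).
It also fails if it takes over 40 s, if anything falls off the work surface, if the arm or the gripper's body presses on something with over 40 N, if the wrist force passes 120 N, or if a joint passes its speed limit or range.

### The arm

A 7-joint arm with a two-finger parallel gripper is mounted at the origin on the work surface. World frame = base frame: x ahead of the robot, y to its left, z up, the work surface at z = 0. Lengths are in m, angles in rad, forces in N, time in s.
With the tool pointing down it reaches from about 0.4 to 0.85 m from the base axis. Payload 4.5 kg.
Tool frame: the origin (TCP) lies midway between the tips of the shut fingers; the grasp point (between the pads) lies 19 mm behind it; z points along the fingers, y is the line along which they close (so a half turn about z gives the same grasp; the last joint's range is limited). The gripper opens to 88 mm and grips with 3 to 60 N. Pads are 18 mm wide; open, the fingers measure 123 mm over their backs; the gripper's body (75 mm by 187 mm) begins 45 mm behind the grasp point.
Start: joints at [-1.156, 0.689, -0.195, 1.565, 0.157, 0.902, -0.215], TCP at [0.232, 0.58, 0.239] pointing down, gripper open.
Joint ranges: [-3.01, 3.01], [-0.46, 2.08], [-1.47, 1.51], [0.13, 2.56], [-1, 4.14], [0.04, 2.09], [-2.66, 2.66]. Speed limits (rad/s): [2.57, 2.57, 3.14, 3.14, 3.14, 3.14, 3.14].

### API

Orientations are given as a unit quaternion [x, y, z, w].
In Python, from plant import * gives the robot as it stands.
- The arm moves only by the tool send_rows, never from a script. Its argument "targets" is a list of rows, each a list of 2 entries, a list of its own where there are three numbers: the shift along the tool's x, y, z in units of 0.3 m (1.0 is 0.3 m), then the turn, a rotation vector about the tool's x, y, z in units of pi rad (1.0 is pi rad). A call has 1 to 12 rows; each row is the pose to reach, as a shift and turn from the pose commanded when the call began, along the tool's axes at that moment, turning the shorter way round; what a row does not reach only later rows make up. A row lasts 1/8 s, in which the tool goes at most 62.5 mm and 10.7 degrees, less where a joint would pass 70% of its speed; a pose out of reach is approached as far as the arm can. A call with a number of a shift or a turn outside -1 to 1 is refused whole. A call with a gripper value outside its range is refused whole. "fingers" is the opening, from 0 (shut) to 1 (fully open), set as the call begins (left out, the last holds). The fingers move at their own pace and stop on an object; "newtons" is the grip in N (left out, the last holds). Time passes only in rows, so rows that repeat a pose let the fingers close. It gives the time, the measured TCP pose, the force, the opening and the grip force at its end, in the units of the state.
- get_state(): the state, without advancing time (a new reading comes with each control period).
- snapshot(name): name is "scene" or "top" or "wrist"; returns a dict with "img" (420x560x3 uint8, blue, green, red), "fx", "fy", "cx", "cy" (pixels), "k1" (the pictures are not rectified: a ray, as slopes to the right and down, at radius r is drawn at 1 + k1 r^2 times it, then the intrinsics apply), "cam_to_world" (4x4, takes a point from camera to world coordinates); the wrist camera has in their place "T_tool_cam" (4x4, takes a point from camera to tool coordinates, whose origin is the TCP and whose axes are the flange's). Camera axes: x right, y down, z forward; pixel columns grow to the right and rows downward; lengths in m; the calibration is good to about 2 mm. A picture is of the moment at which its call begins: read the wrist's pose just before it. There is no depth.
- finish_job(): hands the job in; it is judged then, once.
The state is a dict: "clock": time; "q": joint angles; "qd": joint speeds; "joint_torque": joint torques, N m; "tool_pos": TCP position; "eef_rot": TCP orientation; "contact_force": force on the tool from outside, world axes, zero at the start; "moment": the same for the moment, N m; "opening": opening from 0.0 (shut) to 1.0 (fully open); "finger_force": force on a finger pad.
Only numpy, scipy, OpenCV 4.12 (cv2) and the standard library are available. Lean on these libraries where they do the work, as an engineer would, in place of code of your own. Each camera call takes 0.05 s, during which the arm holds its last target. There are 200 camera calls.

## Working session

There is one attempt and no reset: what is moved stays moved. The work goes in short steps, Python scripts to look and compute and a tool call to move; the robot and the scene stay as the last step left them, time stands still between calls to the robot, and variables do not carry over. Pictures are saved under pics/ and viewed, at most 10 in all, crops included, and the job is handed in when it is done.

Besides the shell and the picture viewer there is one more tool, called after ">>>" by a JSON object that holds its "api" and its "payload", one argument or row to a line. send_rows: Moves the arm, as the interface text tells. Its arguments: {"type":"object","properties":{"targets":{"type":"array"},"fingers":{"type":"number"},"newtons":{"type":"number"}},"required":["targets"]}

```bash
mkdir -p pics; ls; python3 - <<'E'
from plant import *
import cv2,json
s=get_state();print({k:(v if not hasattr(v,'tolist') else v.tolist()) for k,v in s.items()})
for n in("top","scene","wrist"):
    d=snapshot(n);cv2.imwrite(f"pics/{n}0.png",d["img"]);print(n,{k:(v.round(4).tolist() if hasattr(v,'tolist') else v) for k,v in d.items() if k!="img"})
E
```

```text
pics
{'clock': 0.0, 'q': [-1.1562106792490208, 0.6899634256292815, -0.19451154691975386, 1.5663068545535983, 0.15730649372552744, 0.9025089051553511, -0.21506461001259825], 'qd': [0.00010176184226036625, -0.0007262008920758452, -0.0007444925654088537, -0.0009269244280474807, -0.0007527969359414092, 0.0017857558204220567, -0.0003240474496864409], 'joint_torque': [0.0010575011765467934, -52.75586128234863, -1.2667133286595345, -15.342528820037842, -0.05259256577119231, 0.00659287630696781, 0.00017581799056642922], 'tool_pos': [0.23210144637950614, 0.5796423561276713, 0.23793271136257102], 'eef_rot': [0.18918693423973545, 0.9819406798752451, -0.0008915761540376014, -0.0001010498528875014], 'contact_force': [-0.17900304434480316, 0.29910318180805406, -0.14059954976261407], 'moment': [0.03657796680153335, 0.03409942832943398, -0.030208517790655913], 'finger_force': 0.0, 'opening': 1.0024557754807526}
top {'fx': 462.45723917171904, 'fy': 462.45723917171904, 'cx': 282.67314336827064, 'cy': 205.49570309531384, 'k1': -0.04525898248057676, 'cam_to_world': [[0.022, -0.98, 0.1976, 0.3759], [-0.9997, -0.0189, 0.0172, 0.0434], [-0.0131, -0.1979, -0.9801, 0.9005], [0.0, 0.0, 0.0, 1.0]]}
scene {'fx': 397.8537833585709, 'fy': 397.8537833585709, 'cx': 283.58835266427315, 'cy': 210.53570996527827, 'k1': 0.030094092127628713, 'cam_to_world': [[0.6079, 0.5952, -0.5255, 0.9087], [0.794, -0.4583, 0.3994, -0.2504], [-0.0031, -0.6601, -0.7512, 0.6255], [0.0, 0.0, 0.0, 1.0]]}
wrist {'fx': 336.9155732558933, 'fy': 336.9155732558933, 'cx': 277.04294753928775, 'cy': 204.94020681085968, 'k1': -0.0629594787051124, 'T_tool_cam': [[0.0005, -0.9642, -0.2652, 0.0684], [1.0, 0.0003, 0.0006, 0.0002], [-0.0004, -0.2652, 0.9642, -0.1463], [0.0, 0.0, 0.0, 1.0]]}
```

View pics/top0.png

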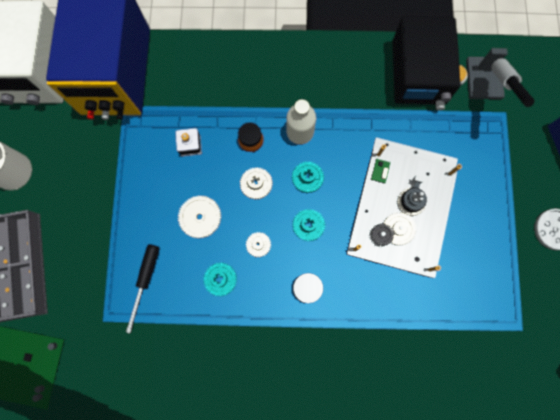

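View pics/scene0.png

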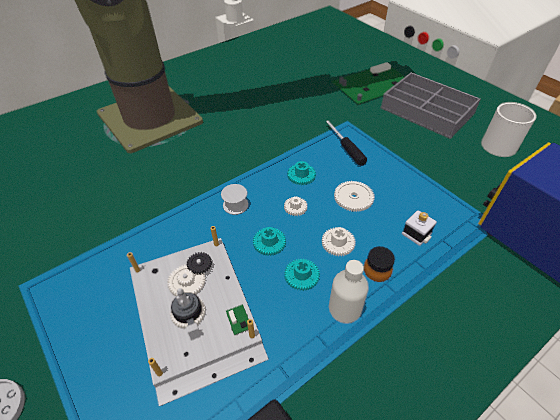

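The top view shows the white hubbed gear at (256,182). The other white gears are the flat one at (200,216) and the step gear at (258,244). The turquoise look-alikes are at (308,177), (308,225) and (220,279). The clutch is at about (414,200). Only (256,182) is white with a tall hub and a cross-shaped (splined) bore, so I'll confirm it in a crop and measure.

```bash
cat > h.py <<'E'
import numpy as np,cv2
from scipy.spatial.transform import Rotation as R
def ray(d,uv,T=None):
    K=np.array([[d["fx"],0,d["cx"]],[0,d["fy"],d["cy"]],[0,0,1.]])
    p=cv2.undistortPoints(np.array([[uv]],float),K,np.array([d["k1"],0,0,0,0]))[0,0]
    # k1 model: r_d=r(1+k1 r^2), same as OpenCV
    T=np.asarray(d["cam_to_world"]) if T is None else T
    return T[:3,3],T[:3,:3]@np.array([p[0],p[1],1.])
def plane(d,uv,z,T=None):
    o,v=ray(d,uv,T);return o+v*(z-o[2])/v[2]
def toolT(s):
    T=np.eye(4);T[:3,:3]=R.from_quat(s["eef_rot"]).as_matrix();T[:3,3]=s["tool_pos"];return T
def move(s,pos,yawdeg=None):
    "shift (units .3m) and turn (units pi) from measured pose to tool pointing down, y-axis at world yaw"
    Rt=R.from_quat(s["eef_rot"]);d=Rt.inv().apply(np.asarray(pos)-s["tool_pos"])/.3
    out=[d.round(4).tolist()]
    if yawdeg is not None:
        best=None
        for k in (0,180):
            a=np.radians(yawdeg+k);y=np.array([np.cos(a),np.sin(a),0]);z=np.array([0,0,-1.]);x=np.cross(y,z)
            r=(Rt.inv()*R.from_matrix(np.c_[x,y,z])).as_rotvec()/np.pi
            if best is None or np.linalg.norm(r)<np.linalg.norm(best):best=r
        out.append(best.round(4).tolist())
    return out
E
python3 - <<'E'
from plant import *
from h import *
d=snapshot("top");s=get_state()
for n,uv,z in (("gear",(256,182),.03),("hub",(414,199),.07),("rest step",(258,244),.02),("flat",(200,216),.008),("bottle",(302,108),.13),("motor",(186,137),.058),("jar",(250,131),.045)):print(n,plane(d,uv,z).round(4))
print(R.from_quat(s["eef_rot"]).as_matrix().round(3).tolist())
i=d["img"];a=cv2.resize(i[142:222,216:296],(400,400),interpolation=cv2.INTER_CUBIC);b=cv2.resize(i[160:240,374:454],(400,400),interpolation=cv2.INTER_CUBIC)
cv2.imwrite("pics/crop.png",np.hstack([a,b]))
E
```

```text
gear [0.5969 0.1115 0.03  ]
hub [ 0.5602 -0.183   0.07  ]
rest step [0.4774 0.1044 0.02  ]
flat [0.5316 0.2213 0.008 ]
bottle [0.7087 0.0265 0.13  ]
motor [0.6768 0.2475 0.058 ]
jar [0.6957 0.1256 0.045 ]
[[-0.928, 0.372, -0.0], [0.372, 0.928, -0.001], [-0.0, -0.001, -1.0]]
```

View pics/crop.png

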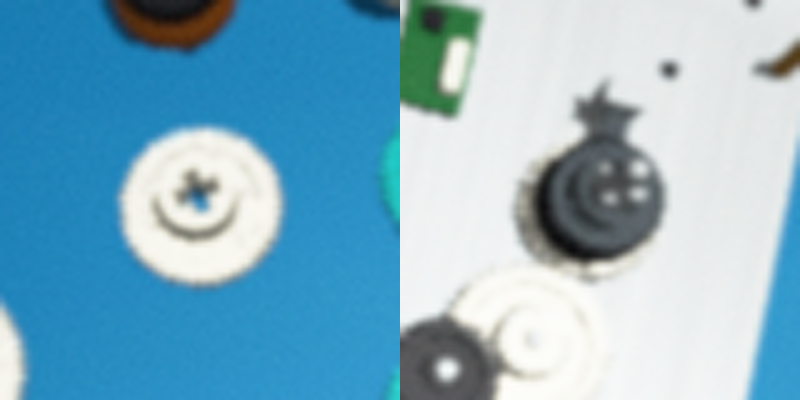

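The crop confirms it: the white gear at (256,182) has a tall hub and a cross-shaped bore. The splined clutch hub shows at the right. I'll go above the gear for a close look.

>>> {"api": "send_rows", "payload": {
  "targets": [
    [[-0.9,-0.5,0.15],[0,0,0]],
    [[-0.9,-0.5,0.15],[0,0,0]],
    [[-0.9,-0.5,0.15],[0,0,0]],
    [[-0.9,-0.5,0.15],[0,0,0]],
    [[-0.9,-0.5,0.15],[0,0,0]]
  ],
  "fingers": 0.65
}}

```text
clock: 0.82
tool_pos: [0.4283, 0.3391, 0.1935]
eef_rot: [0.189, 0.982, 0.0, 0.0]
contact_force: [0.9, 0.3, -0.2]
opening: 0.648
finger_force: 0.0
```

>>> {"api": "send_rows", "payload": {
  "targets": [
    [[-0.8,-0.5,0.15],[0,0,0]],
    [[-0.8,-0.5,0.15],[0,0,0]],
    [[-0.8,-0.5,0.15],[0,0,0]],
    [[-0.8,-0.5,0.15],[0,0,0]],
    [[-0.8,-0.5,0.15],[0,0,0]],
    [[-0.8,-0.5,0.15],[0,0,0]],
    [[-0.8,-0.5,0.15],[0,0,0]]
  ]
}}

```text
clock: 1.7
tool_pos: [0.5936, 0.1134, 0.1486]
eef_rot: [0.189, 0.982, 0.001, -0.001]
contact_force: [-0.5, 0.7, 1.3]
opening: 0.652
finger_force: 0.0
```

```bash
python3 - <<'E'
from plant import *
from h import *
s=get_state();d=snapshot("wrist");cv2.imwrite("pics/w1.png",d["img"])
print(s["clock"],s["tool_pos"],s["qd"]); T=toolT(s)@d["T_tool_cam"]
hsv=cv2.cvtColor(d["img"],cv2.COLOR_BGR2HSV)
m=((hsv[...,1]<70)&(hsv[...,2]>140)).astype(np.uint8)
for c in cv2.findContours(m,cv2.RETR_EXTERNAL,cv2.CHAIN_APPROX_NONE)[0]:
    if cv2.contourArea(c)>800:
        (x,y),r=cv2.minEnclosingCircle(c);print((round(x),round(y)),round(r),plane(d,(x,y),.008,T).round(4))
E
```

```text
1.7 [0.59359249 0.11339041 0.14860855] [-0.0239751  -0.00856234 -0.01484527  0.00585431  0.0022707  -0.00040023
  0.00232231]
(231, 358) 31 [0.7374 0.0054 0.008 ]
(470, 233) 33 [0.695  0.2659 0.008 ]
(281, 201) 37 [0.6012 0.1146 0.008 ]
(13, 214) 68 [ 0.5206 -0.1208  0.008 ]
(222, 69) 39 [0.4816 0.1107 0.008 ]
(375, 73) 55 [0.5295 0.2246 0.008 ]
(44, 26) 46 [ 0.3943 -0.0093  0.008 ]
```

View pics/w1.png

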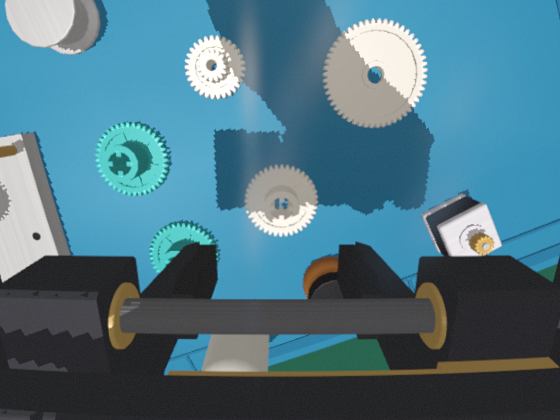

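The wrist view shows the gear at (281,201), clear of its neighbours. I'll go lower to measure its centre and spline yaw.

>>> {"api": "send_rows", "payload": {
  "targets": [
    [[-0.06,0.013,0.19],[0,0,0]],
    [[-0.06,0.013,0.19],[0,0,0]],
    [[-0.06,0.013,0.19],[0,0,0]],
    [[-0.06,0.013,0.19],[0,0,0]]
  ]
}}

```text
clock: 2.25
tool_pos: [0.6132, 0.1104, 0.0942]
eef_rot: [0.189, 0.982, 0.001, 0.002]
contact_force: [0.1, -0.1, 0.1]
opening: 0.652
finger_force: 0.0
```

```bash
python3 - <<'E'
from plant import *
from h import *
s=get_state();d=snapshot("wrist");print(s["clock"],s["tool_pos"]); T=toolT(s)@d["T_tool_cam"]
np.savez("pics/w2.npz",T=T,img=d["img"])
hsv=cv2.cvtColor(d["img"],cv2.COLOR_BGR2HSV)
m=((hsv[...,1]<70)&(hsv[...,2]>100)).astype(np.uint8)
for c in cv2.findContours(m,cv2.RETR_EXTERNAL,cv2.CHAIN_APPROX_NONE)[0]:
    if cv2.contourArea(c)>800:
        (x,y),r=cv2.minEnclosingCircle(c);print((round(x),round(y)),round(r),plane(d,(x,y),.008,T).round(4))
# rectified metric top-view of hub-top plane z=.03, 5px/mm, world axes: right=-y, up=+x
W=400;px=np.array([[0,0],[W,0],[W,W],[0,W]],float);c=(.6012,.1146)
K=np.array([[d["fx"],0,d["cx"]],[0,d["fy"],d["cy"]],[0,0,1.]])
def proj(P):
    q=np.linalg.inv(T)@np.r_[P,1];return cv2.projectPoints(q[None,:3],np.zeros(3),np.zeros(3),K,np.array([d["k1"],0,0,0,0]))[0][0,0]
g=np.array([proj((c[0]-(v-W/2)/6000,c[1]-(u-W/2)/6000,.03)) for v,u in np.ndindex(W,W)],np.float32).reshape(W,W,2)
r=cv2.remap(d["img"],g[...,0],g[...,1],cv2.INTER_CUBIC)
cv2.imwrite("pics/w2.png",np.hstack([cv2.resize(d["img"],(533,400)),r[:,70:330]]));cv2.imwrite("pics/w2r.png",r)
E
```

```text
2.25 [0.6131613  0.11036867 0.09424889]
(224, 357) 39 [0.7148 0.0227 0.008 ]
(2, 240) 43 [ 0.5562 -0.0953  0.008 ]
(511, 232) 41 [0.6953 0.2699 0.008 ]
(275, 192) 46 [0.6004 0.1148 0.008 ]
(390, 31) 71 [0.5287 0.2222 0.008 ]
(190, 26) 41 [0.4794 0.1048 0.008 ]
```

View pics/w2.png

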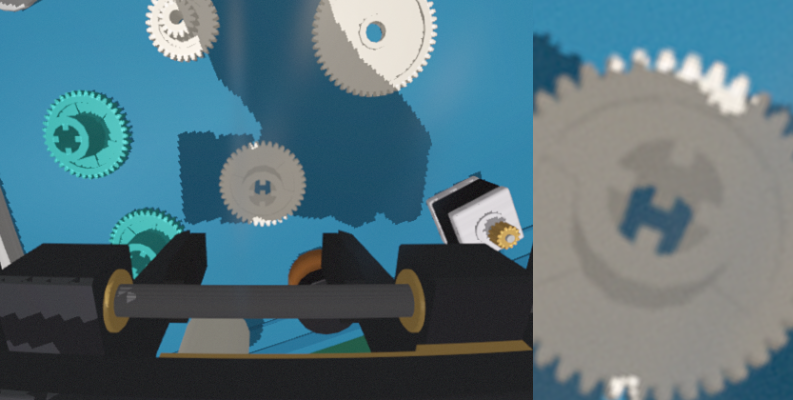

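The wrist view shows the gear centred at (275,192). The rectified crop shows the bore with its four splines, centred at about (670,196). I'll get yaw and centre from the bore mask while I move on to look at the clutch hub.

```bash
python3 - <<'E'
from h import *
from plant import get_state
r=cv2.GaussianBlur(cv2.imread("pics/w2r.png"),(5,5),0)[...,2].astype(float)
print(r[100:300:8,140:280:8].astype(int))
for cu,cv in ((207,196),(203,196),(211,196),(207,192),(207,200)):
    th=np.radians(np.arange(0,360,2.));p=0
    for rad in np.arange(6.5,9,.25)*6:
        p=p+r[np.rint(cv-rad*np.cos(th)).astype(int),np.rint(cu-rad*np.sin(th)).astype(int)]/10
    f=np.sum(p*np.exp(-4j*th));f=np.conj(f);print(cu,cv,"spline dir",np.degrees(np.angle(f))/4%90,abs(f)/len(th), p[::5].astype(int))
print(move(get_state(),(.572,-.19,.17)))
E
```

```text
[[150 149 146 147 142 144 145 145 150 146 144 148 148 176 217 240 241 241]
 [143 147 149 151 152 151 151 150 151 152 149 147 143 145 147 223 234 235]
 [152 152 152 152 150 151 151 151 151 151 149 150 149 147 141 147 147 157]
 [152 151 151 151 151 151 152 151 151 150 151 151 150 150 149 147 144 148]
 [152 152 152 151 151 152 152 151 151 152 151 151 151 148 150 150 147 142]
 [152 151 152 152 152 149 145 141 140 146 150 150 151 149 150 148 149 147]
 [151 152 152 151 140 135 133 133 135 147 152 150 147 150 150 149 149 147]
 [151 152 148 138 133 134 133 135 137 151 151 149 136 143 149 150 148 147]
 [152 152 144 133 135 135 135 136 137 142 146 142 135 135 145 148 148 148]
 [151 152 151 149 141 134 136 135 134 135 135 135 134 134 138 149 148 147]
 [151 151 152 153 142 136 135 136 135 135 134 135 136 133 132 145 148 148]
 [151 141 148 149 101  85  70 130 136 135 136 135 135 133 132 139 148 148]
 [151 136 137 124  46  46  71 137 136 121 127 134 134 134 132 141 147 146]
 [151 135 137 101  46  50  84 125 136  82  73 125 142 146 139 143 145 147]
 [151 138 135  70  49  51  50  62  81  60  56  93 
[... 1111 characters left out ...]
102 128 134 139 148 148 142 132 132 133 133 135 137 150 150 147]
211 196 spline dir 60.15983425585571 7.126684392180129 [146 135 134 133 133 134 141 146 130 102  84  58  51  72 133 142 115  59
  67 112 134 135 136 146 147 147 140 136 135 137 138 136 137 139 151 150]
207 192 spline dir 65.9314003709156 7.164701397977492 [138 135 135 133 134 132 139 151 149 135 114  89  55  51  93 132 134  83
  58  76 115 132 136 147 147 146 134 133 134 136 135 137 138 147 150 150]
207 200 spline dir 62.349868136925835 7.964696539027361 [141 134 134 134 134 137 148 145 131 117 101  72  50  70 141 150 139  71
  65 102 131 135 135 138 147 147 145 134 133 133 134 133 134 141 151 150]
[[-0.2441, -0.9792, -0.2544]]
```

>>> {"api": "send_rows", "payload": {
  "targets": [
    [[0,0,-0.2],[0,0,0]],
    [[-0.24,-0.98,-0.25],[0,0,0]],
    [[-0.24,-0.98,-0.25],[0,0,0]],
    [[-0.24,-0.98,-0.25],[0,0,0]],
    [[-0.24,-0.98,-0.25],[0,0,0]],
    [[-0.24,-0.98,-0.25],[0,0,0]],
    [[-0.24,-0.98,-0.25],[0,0,0]],
    [[-0.24,-0.98,-0.25],[0,0,0]]
  ]
}}

```text
clock: 3.3
tool_pos: [0.5705, -0.1898, 0.1679]
eef_rot: [0.189, 0.982, 0.0, 0.001]
contact_force: [0.2, 0.8, 0.0]
opening: 0.651
finger_force: 0.0
```

```bash
cat >> h.py <<'E'
def rect(d,T,c,z,W=400,s=6000):
    K=np.array([[d["fx"],0,d["cx"]],[0,d["fy"],d["cy"]],[0,0,1.]])
    v,u=np.mgrid[:W,:W];P=np.stack([c[0]-(v-W/2)/s,c[1]-(u-W/2)/s,np.full((W,W),z)],-1).reshape(-1,3)
    Ti=np.linalg.inv(T);q=P@Ti[:3,:3].T+Ti[:3,3]
    g=cv2.projectPoints(q,np.zeros(3),np.zeros(3),K,np.array([d["k1"],0,0,0,0]))[0].reshape(W,W,2).astype(np.float32)
    return cv2.remap(d["img"],g[...,0],g[...,1],cv2.INTER_CUBIC)
E
python3 - <<'E'
from plant import *
from h import *
s=get_state();d=snapshot("wrist");print(s["clock"],s["tool_pos"]); T=toolT(s)@d["T_tool_cam"]
r=rect(d,T,(.5602,-.183),.07)
cv2.imwrite("pics/h1.png",np.hstack([d["img"][:400,:400],r]));np.savez("pics/h1.npz",T=T,img=d["img"])
# gear yaw from binary profile
g=cv2.GaussianBlur(cv2.imread("pics/w2r.png"),(5,5),0)[...,2];m=(g<142).astype(np.uint8)
n,l=cv2.connectedComponents(m);b=(l==l[210,200]).astype(np.uint8);c=max(cv2.findContours(b,0,1)[0],key=cv2.contourArea)
(x,y),rad=cv2.minEnclosingCircle(c);print("bore",x,y,rad,"world",.6012-(y-200)/6000,.1146-(x-200)/6000)
th=np.radians(np.arange(360.));p=sum(b[np.rint(y-q*np.cos(th)).astype(int),np.rint(x-q*np.sin(th)).astype(int)].astype(float) for q in (42,45,48,51))
f=np.conj(np.sum(-p*np.exp(-4j*th)));print("spline",np.degrees(np.angle(f))/4%90)
E
```

```text
3.3 [ 0.57045704 -0.18975983  0.16793918]
bore 201.88916015625 198.7216796875 59.70901107788086 world 0.6014130533854166 0.11428513997395832
spline 67.62059052998461
```

View pics/h1.png

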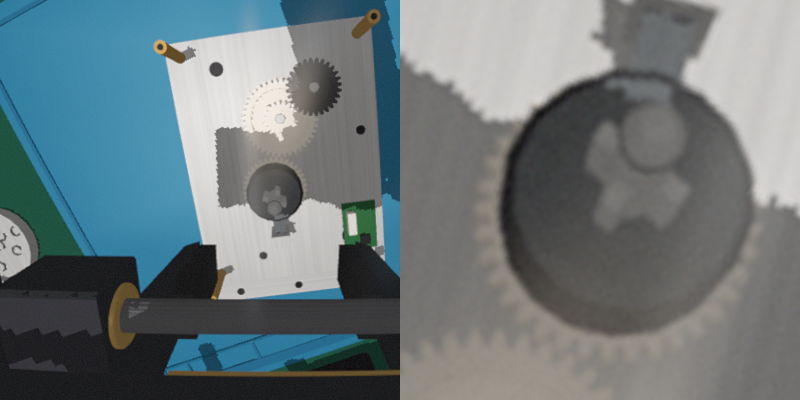

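The wrist view shows the clutch hub at about (275,195) in the image, with the nose hiding one spline. I'll put the camera straight above it for a symmetric view of the splines.

>>> {"api": "send_rows", "payload": {
  "targets": [
    [[-0.207,-0.006,0.19],[0,0,0]],
    [[-0.207,-0.006,0.19],[0,0,0]],
    [[-0.207,-0.006,0.19],[0,0,0]],
    [[-0.207,-0.006,0.19],[0,0,0]]
  ]
}}

```text
clock: 3.85
tool_pos: [0.627, -0.2135, 0.1106]
eef_rot: [0.188, 0.982, 0.0, 0.0]
contact_force: [-0.0, -0.2, -0.2]
opening: 0.647
finger_force: 0.0
```

```bash
python3 - <<'E'
from plant import *
from h import *
s=get_state();d=snapshot("wrist");print(s["clock"],s["tool_pos"]); T=toolT(s)@d["T_tool_cam"];print("cam",T[:3,3])
c=(.5644,-.1892);r=rect(d,T,c,.07,W=400,s=10000)
cv2.imwrite("pics/h2r.png",r)
e=cv2.normalize(cv2.cvtColor(r,cv2.COLOR_BGR2GRAY),None,0,255,cv2.NORM_MINMAX)
cv2.imwrite("pics/h2.png",np.hstack([r,cv2.cvtColor(cv2.equalizeHist(e),cv2.COLOR_GRAY2BGR)]))
E
```

```text
3.85 [ 0.62703918 -0.21349898  0.11060604]
cam [ 0.56347951 -0.18808567  0.25686782]
```

View pics/h2.png

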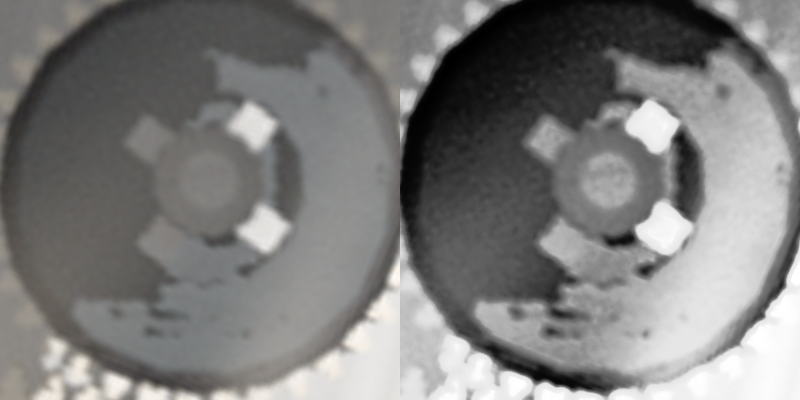

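The overhead crop shows the four splines at (253,124), (265,230), (157,245) and (148,138). That puts the hub axis at about (0.566, -0.190) with yaw 51.7° mod 90. The gear yaw is 22.6° mod 90, so after grasping I turn it about +29°. Back to the gear.

>>> {"api": "send_rows", "payload": {
  "targets": [
    [[0,0,-0.2],[0,0,0]],
    [[0.486,0.982,-0.15],[0,0,0]],
    [[0.486,0.982,-0.15],[0,0,0]],
    [[0.486,0.982,-0.15],[0,0,0]],
    [[0.486,0.982,-0.15],[0,0,0]],
    [[0.486,0.982,0.1],[0,0,0]],
    [[0.486,0.982,0.1],[0,0,0]],
    [[0.486,0.982,0.1],[0,0,0]],
    [[0.486,0.982,0.1],[0,0,0]],
    [[0.486,0.982,0.1],[0,0,0]]
  ]
}}

```text
clock: 5.15
tool_pos: [0.6022, 0.1104, 0.0813]
eef_rot: [0.191, 0.982, -0.0, 0.001]
contact_force: [0.0, -0.7, 1.0]
opening: 0.651
finger_force: 0.0
```

```bash
python3 - <<'E'
from plant import *
from h import *
s=get_state();print(s["clock"],s["tool_pos"],s["q"].__repr__());print(move(s,(.6014,.1143,.0110),68))
E
```

```text
5.15 [0.60224972 0.11042994 0.08126197] array([-0.12802954,  0.88857547, -0.23157356,  1.72067589,  0.33922581,
        0.5695708 ,  0.62327162])
[[0.0081, 0.0108, 0.2342], [0.0001, 0.0008, 0.0002]]
```

>>> {"api": "send_rows", "payload": {
  "targets": [
    [[0.008,0.011,0.1],[0,0,0]],
    [[0.008,0.011,0.17],[0,0,0]],
    [[0.008,0.011,0.2],[0,0,0]],
    [[0.008,0.011,0.2],[0,0,0]],
    [[0.008,0.011,0.2],[0,0,0]]
  ]
}}

```text
clock: 5.78
tool_pos: [0.6007, 0.1163, 0.0204]
eef_rot: [0.189, 0.982, 0.0, 0.001]
contact_force: [0.8, 0.1, -0.3]
opening: 0.651
finger_force: 0.0
```

```bash
python3 - <<'E'
from plant import *
from h import *
s=get_state();print(s["clock"],s["tool_pos"]);print(move(s,(.6014,.1143,.0110),68))
d=snapshot("wrist");cv2.imwrite("pics/g1.png",d["img"])
E
```

```text
5.775 [0.60071    0.11632142 0.0203912 ]
[[-0.0046, -0.0054, 0.0313], [0.0002, 0.0003, 0.0009]]
```

View pics/g1.png

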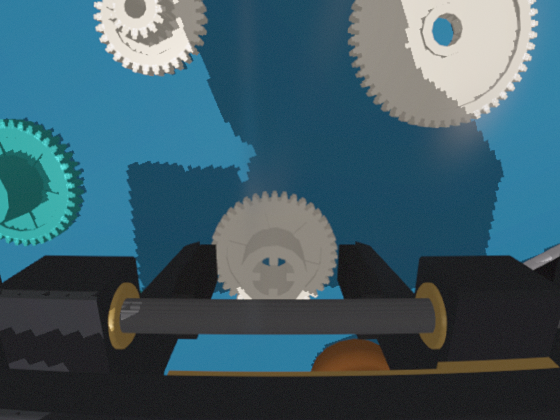

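The gear's hub sits between the fingers at (273,265). I'll descend and grip.

>>> {"api": "send_rows", "payload": {
  "targets": [
    [[-0.004,-0.003,0.02],[0,0,0]],
    [[-0.004,-0.003,0.03],[0,0,0]],
    [[-0.004,-0.003,0.03],[0,0,0]]
  ]
}}

```text
clock: 6.2
tool_pos: [0.6009, 0.115, 0.0106]
eef_rot: [0.189, 0.982, -0.0, -0.0]
contact_force: [-0.2, 0.7, -0.5]
opening: 0.648
finger_force: 0.0
```

>>> {"api": "send_rows", "payload": {
  "targets": [
    [[0,0,0],[0,0,0]],
    [[0,0,0],[0,0,0]],
    [[0,0,0],[0,0,0]],
    [[0,0,0],[0,0,0]],
    [[0,0,0],[0,0,0]],
    [[0,0,0],[0,0,0]]
  ],
  "fingers": 0.2,
  "newtons": 30
}}

```text
clock: 6.95
tool_pos: [0.6008, 0.1151, 0.0107]
eef_rot: [0.189, 0.982, 0.0, -0.0]
contact_force: [-0.2, 0.1, 0.4]
opening: 0.331
finger_force: 30.0
```

>>> {"api": "send_rows", "payload": {
  "targets": [
    [[0,0,-0.1],[0,0,0]],
    [[0,0,-0.25],[0,0,0]],
    [[0,0,-0.4],[0,0,0]],
    [[0,0,-0.43],[0,0,0]],
    [[0,0,-0.43],[0,0,0]]
  ]
}}

```text
clock: 7.58
tool_pos: [0.6007, 0.1149, 0.1396]
eef_rot: [0.189, 0.982, -0.0, 0.0]
contact_force: [0.2, 0.4, -0.3]
opening: 0.33
finger_force: 30.0
```

```bash
python3 - <<'E'
from plant import *
from h import *
s=get_state();print(s["clock"],s["tool_pos"],s["opening"],s["finger_force"]);y=R.from_quat(s["eef_rot"]).as_matrix()[:,1];a=np.degrees(np.arctan2(y[1],y[0]));print(a);print(move(s,(.566,-.19,.135),a+29.1))
E
```

```text
7.575 [0.60074665 0.11486721 0.13962489] 0.32976583157805495 29.99994296234945
68.17758591289285
[[-0.2702, -0.9865, 0.0155], [-0.0, 0.0, -0.1617]]
```

>>> {"api": "send_rows", "payload": {
  "targets": [
    [[-0.27,-0.986,0.01],[0,0,-0.162]],
    [[-0.27,-0.986,0.01],[0,0,-0.162]],
    [[-0.27,-0.986,0.01],[0,0,-0.162]],
    [[-0.27,-0.986,0.01],[0,0,-0.162]],
    [[-0.27,-0.986,0.01],[0,0,-0.162]],
    [[-0.27,-0.986,0.01],[0,0,-0.162]],
    [[-0.27,-0.986,0.01],[0,0,-0.162]],
    [[-0.27,-0.986,0.01],[0,0,-0.162]],
    [[-0.27,-0.986,0.01],[0,0,-0.162]]
  ]
}}

```text
clock: 8.7
tool_pos: [0.5665, -0.1878, 0.1365]
eef_rot: [-0.065, 0.998, 0.0, -0.0]
contact_force: [0.2, 0.3, -0.8]
opening: 0.333
finger_force: 30.0
```

```bash
python3 - <<'E'
from plant import *
from h import *
s=get_state();print(s["clock"],s["tool_pos"]);y=R.from_quat(s["eef_rot"]).as_matrix()[:,1];a=np.degrees(np.arctan2(y[1],y[0]));print(a);print(move(s,(.566,-.19,.11),97.3))
T=toolT(s);d=snapshot("wrist");T=T@d["T_tool_cam"]
c=s["tool_pos"][:2];e=rect(d,T,c,.13,400,6000);cv2.imwrite("pics/f1.png",np.hstack([d["img"][:400,100:500],e]))
E
```

```text
8.7 [ 0.56646305 -0.18779505  0.13654886]
97.508208250243
[[0.0025, -0.0072, 0.0885], [0.0003, -0.0, 0.0012]]
```

View pics/f1.png

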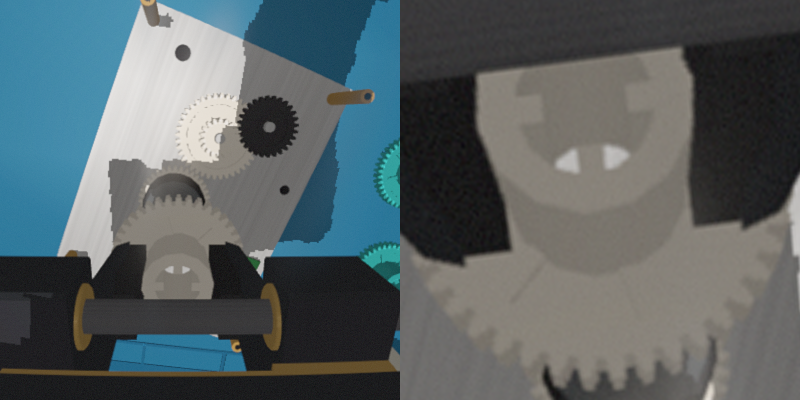

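The gear is held level and symmetric in the fingers, just above the clutch. I'll lower it over the nose, watching the force.

>>> {"api": "send_rows", "payload": {
  "targets": [
    [[0.002,-0.006,0.05],[0,0,0]],
    [[0.002,-0.006,0.07],[0,0,0]],
    [[0.002,-0.006,0.07],[0,0,0]],
    [[0.002,-0.006,0.07],[0,0,0]]
  ]
}}

```text
clock: 9.25
tool_pos: [0.5659, -0.1914, 0.1157]
eef_rot: [-0.064, 0.998, 0.0, 0.0]
contact_force: [0.4, 0.3, -0.1]
opening: 0.329
finger_force: 30.0
```

```bash
python3 - <<'E'
from plant import *
from h import *
s=get_state();print(s["clock"],s["tool_pos"],s["contact_force"]);print(move(s,(.566,-.19,.085),97.3))
E
```

```text
9.25 [ 0.56589865 -0.19142853  0.11567941] [ 0.35095063  0.28539389 -0.06506285]
[[-0.0009, 0.0047, 0.1023], [0.0001, 0.0001, 0.0003]]
```

>>> {"api": "send_rows", "payload": {
  "targets": [
    [[0,0.003,0.02],[0,0,0]],
    [[0,0.003,0.04],[0,0,0]],
    [[0,0.003,0.06],[0,0,0]],
    [[0,0.003,0.08],[0,0,0]],
    [[0,0.003,0.1],[0,0,0]],
    [[0,0.003,0.1],[0,0,0]]
  ]
}}

```text
clock: 10.0
tool_pos: [0.5653, -0.1906, 0.0851]
eef_rot: [-0.064, 0.998, 0.0, -0.0]
contact_force: [0.4, 0.4, -0.8]
opening: 0.328
finger_force: 30.0
```

The nose has entered the bore with no side force. Now into the splines.

>>> {"api": "send_rows", "payload": {
  "targets": [
    [[0,0,0.01],[0,0,0]],
    [[0,0,0.02],[0,0,0]],
    [[0,0,0.03],[0,0,0]],
    [[0,0,0.04],[0,0,0]],
    [[0,0,0.04],[0,0,0]]
  ]
}}

```text
clock: 10.62
tool_pos: [0.5655, -0.1906, 0.0734]
eef_rot: [-0.064, 0.998, 0.0, -0.0]
contact_force: [1.1, 0.9, -1.4]
opening: 0.329
finger_force: 30.0
```

>>> {"api": "send_rows", "payload": {
  "targets": [
    [[0,0,0.01],[0,0,0]],
    [[0,0,0.015],[0,0,0]],
    [[0,0,0.02],[0,0,0]],
    [[0,0,0.025],[0,0,0]],
    [[0,0,0.03],[0,0,0]],
    [[0,0,0.03],[0,0,0]]
  ],
  "newtons": 45
}}

```text
clock: 11.38
tool_pos: [0.5658, -0.1906, 0.0655]
eef_rot: [-0.064, 0.998, -0.0, 0.0]
contact_force: [-2.3, 0.4, 9.2]
opening: 0.328
finger_force: 45.0
```

>>> {"api": "send_rows", "payload": {
  "targets": [
    [[0,0,0.004],[0,0,0]],
    [[0,0,0.008],[0,0,0]],
    [[0,0,0.008],[0,0,0]],
    [[0,0,0.008],[0,0,0]]
  ]
}}

```text
clock: 11.88
tool_pos: [0.5658, -0.1906, 0.0644]
eef_rot: [-0.064, 0.998, -0.001, 0.0]
contact_force: [-5.8, 0.9, 18.4]
opening: 0.33
finger_force: 45.1
```

18 N at TCP z = 64.4 mm is past the spring's 11 N, so the gear is on the solid stop at the expected home height. I'll do one last check that it's steady, then hand in.

```bash
python3 - <<'E'
from plant import *
import numpy as np
for _ in range(3): snapshot("top")
s=get_state();print(s["clock"],s["tool_pos"],s["contact_force"],s["finger_force"],abs(np.array(s["qd"])).max())
if s["contact_force"][2]>12: print(finish_job())
E
```

```text
12.025 [ 0.56580369 -0.19060248  0.06444813] [-4.28114057  0.63428473 17.45906448] 45.05824019892316 0.001965361554702613
the job is handed in; nothing more can be done
None
```

The drive gear is meshed on the clutch hub, pressed to its stop at 17 N and still held. Nothing else was knowingly touched, and I handed the job in at 12 s; no verdict was returned.

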